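# Unlock the specimen strongbox and hold the key turned

### The arm

A 6-joint arm with a two-finger parallel gripper is mounted at the origin on a cart in front of the work surface, level with it; the furniture and walls round the work are solid. World frame = base frame: x ahead of the robot, y to its left, z up, the work surface at z = 0. Lengths are in mm, angles in rad, forces in N, time in s.
With the tool pointing down it reaches from about 350 to 975 mm from the base axis. Payload 7.1 kg.
Tool frame: the origin (TCP) lies midway between the tips of the shut fingers; the grasp point (between the pads) lies 19 mm behind it (ctrl.grip_depth is the distance from the TCP to the grasp point, in mm); z points along the fingers, y is the line along which they close (so a half turn about z gives the same grasp; the last joint's range is limited). The gripper opens to 88 mm and grips with 3 to 60 N. Pads are 20 mm wide; open, the fingers measure 115 mm over their backs; the gripper's body (75 mm by 178 mm) begins 61 mm behind the grasp point.
Start: joints at [-1.304, 0.423, 1.63, -0, 1.089, -0.019], TCP at [176.221, -599.625, 199.975] pointing down, gripper open.
Joint ranges: [-3, 3], [-0.9, 2.11], [0.09, 2.58], [-1.31, 4.45], [0.11, 2.69], [-2.54, 2.54]. Speed limits (rad/s): [2.39, 2.39, 3.01, 3.14, 3.14, 3.14].

### API

Orientations are given as a rotation vector (axis times angle).
In Python, from workcell import ctrl, cams gives the robot as it stands.
- The arm moves only by the tool move_arm, never from a script. Its argument "steps" is a list of rows, each a list of 3 entries, a list of its own where there are three numbers: the shift along the tool's x, y, z in units of 25 mm (1.0 is 25 mm), then the turn about the tool's z in units of 5 degrees (1.0 is 5 degrees), then the closure, from 0 (fully open) to 1 (shut). A call has 1 to 20 rows; each row shifts and turns the commanded pose from where the row before left it, along the tool's axes as they then stand; what a row does not reach is not made up. A row lasts 1/12 s, in which the tool goes at most 41.7 mm and 7.16 degrees, less where a joint would pass 70% of its speed; a pose out of reach is approached as far as the arm can. A call is refused whole if a number of a shift passes 1 or a number of a turn 1, either way. A call with a gripper value outside its range is refused whole. The fingers move at their own pace and stop on an object; the grip force is fixed at half the most. Time passes only in rows, so rows that do not move let the fingers close. It gives the time, the measured TCP pose, the force, the opening and the grip force at its end, in the units of the state.
- ctrl.get_obs(): the state, without advancing time (a new reading comes with each control period).
- cams.get_image(name): name is "side" or "top" or "wrist"; returns a dict with "image" (384x512x3 uint8, red, green, blue), "camera_matrix" (3x3 intrinsics, pixels), "k1" (the pictures are not rectified: a ray, as slopes to the right and down, at radius r is drawn at 1 + k1 r^2 times it, then the intrinsics apply), "xyz" and "rotation" of the camera in the world; the wrist camera has in their place "mount" (4x4, takes a point from camera to tool coordinates, whose origin is the TCP and whose axes are the flange's). Camera axes: x right, y down, z forward; pixel columns grow to the right and rows downward; lengths in mm; the calibration is good to about 2 mm. A picture is of the moment at which its call begins: read the wrist's pose just before it. There is no depth.
- ctrl.close_job(): hands the job in; it is judged then, once.
Trained networks look in the newest picture that a camera, given by its name, has taken for a name from the list of things; names that differ only in an ending like _2 or _b are one class to them, and where a whole thing is asked for, a point or a joint stands for the part that bears it (a point fixed in the world has none). Each returns a list of dicts, best first, with "p" (0 to 1); they miss things now and then, are a little off and sometimes report something else, mostly with a low value. They report only what shows in the picture. A call takes as long as a camera call.
- cams.boxes_of(camera, thing): "rect" ([centre column, centre row, width, height] in pixels, round what is visible of it).
- cams.cut_out(camera, thing): "pixels" (384x512 bool, what is visible of it) and "rect" ([centre column, centre row, width, height] in pixels, round what is visible of it).
The state is a dict: "t": time; "qpos": joint angles; "qvel": joint speeds; "joint_torque": joint torques, N m; "ee_pos": TCP position; "orientation": TCP orientation; "ft_force": force on the tool from outside, world axes, zero at the start; "moment": the same for the moment, N m; "width": finger opening in mm; "grasp_force": force on a finger pad.
Only numpy, scipy, OpenCV 4.12 (cv2) and the standard library are available. Lean on these libraries where they do the work, as an engineer would, in place of code of your own. Each camera call takes 0.05 s, during which the arm holds its last target. There are 200 camera calls.

### The job

Unlock the specimen strongbox: unscrew the captive black dust cap on its lid counter-clockwise all the way and swing it well aside on its strap, then take the key with the red bow from the wooden stand, push it fully home into the keyway (it binds on two sticky pins on the way in, so wiggle it if it stops) and turn it clockwise until it stops, a quarter turn on. The lock springs back, so finish while still gripping the red key and holding it turned; leave the blue key and the other things on the table alone.

Things in the scene. Friction and masses are not known exactly. Their poses are not given: they have to be found in the camera images.
- strongbox: low steel specimen box, grey with a blue lid, 176 x 196 mm, lid top 65 mm above the table; fixed. Origin: centre of its underside; z up. The lock axis stands at x = -20 mm, y = 0 in this frame. From the box's right side (-y) a brass bolt on the lid runs into a keeper; the key draws it back
- lock_axis (a point): fixed point on the lock's vertical axis at the flat face of the lock, 77 mm above the table (12 mm above the lid); the round boss is 32 mm across. Axes as the strongbox
- keyway (a point): centre of the keyway's mouth in the brass plug's face, 77 mm above the table; turns with the plug. Slot 12 mm long along this x, 6 mm wide along y, 30 mm deep, 1 mm chamfer. Two sprung pins stick out of the +y wall, 9 and 18 mm deep, to just past the middle and push the blade to the -y wall; each resists entry with up to about 15 N
- lock_plug (a joint): angle of the brass plug, rad: 0 locked (rest), grows clockwise seen from above, stop at 1.62. A spring turns it back (0.05 N m at 0, 0.13 N m at a quarter turn); the blade has about 0.2 rad of play in the slot
- dust_cap (a joint): twist of the black dust cap relative to its strap, rad: 0 screwed down, grows counter-clockwise seen from above, stop at 1.6 (fully unscrewed). It rises 5 mm per rad; its skirt holds it on the boss until about 0.9 rad. Stays where it is left
- cap_strap (a joint): swing of the cap's strap about its vertical pivot post, rad: 0 over the keyway, grows clockwise seen from above (the cap goes to +y of the strongbox), stop at 1.75. Stays where it is left (0.03 N m friction)
- cap_grip (a point): point on the cap's axis in its round fluted knob, 28 mm across; screwed down it is 115 mm above the table, 5 mm below the knob's flat top; the graspable side reaches 18 mm below the point, and the 4 mm thick strap and its eye lie 21 to 25 mm below it (more as the cap rises), so the fingertips must stay above that
- cap_pivot (a point): top of the post on which the strap turns, 42 mm from the lock axis along the strongbox's +x, 90 mm above the table
- key_stand: wooden key stand, 114 x 44 x 34 mm high, with two slots 36 mm either side of its centre along its x, one key upright in each, key x along the stand's x; fixed. Origin: centre of its underside
- red_key: the key to use, red bow. Origin: underside of its collar on the blade's axis; z up. Below: blade 10 (x) x 4 (y) x 28 mm long, rounded tip. Above: collar 20 x 12 x 4 mm, neck, bow 30 (x) x 9 mm (y) from 14 to 46 mm up; grip it across y, 32 mm up. Origin sits at the stand's top (34 mm high) and, fully home, at the keyway's mouth. Same after a half turn about z
- blue_key: the spare key, same shape with a blue bow; leave it
- specimen_cup: bystander: white specimen cup with red lid, 63 mm across, 65 mm high, front left
- sticky_pad: bystander: yellow sticky note pad, 67 x 67 x 18 mm, in front of the strongbox
- pen: bystander: red pen, 145 mm long, lying at the front
- white_bottle: bystander: white plastic bottle, 47 mm across, 110 mm high, behind the strongbox
- label_roll: bystander: white roll of labels, 64 mm across, 51 mm high, at the back
- orange_cup: bystander: specimen cup with orange lid, 58 mm across, 53 mm high, right
- tape_roll: bystander: roll of masking tape, 100 mm across, 25 mm high, right

How it is judged (in metres and radians):
On the way, in this order (a step that is already met when the one before it is completed fails the run):
1. the dust cap is unscrewed (value of joint dust_cap above 1.1 rad), for 0.1 s.
2. the cap is swung well aside, clear of the keyway (value of joint cap_strap above 1 rad), for 0.2 s.
3. the red key is fully home in the keyway, not yet turned (z of red_key in the frame of keyway below 0.004 m and horizontal distance between red_key and keyway below 0.004 m and angle between red_key's own z axis and vertical below 0.15 rad and value of joint lock_plug below 0.5 rad), for 0.1 s.
4. the key has turned the lock a quarter turn (value of joint lock_plug above 1.35 rad), for 0.2 s.
At the end, for the whole second after the job is handed in: the fingers still grip the red key (more than 2 N), which is fully home (within 5 mm, centred within 5 mm, upright within 0.15 rad) and holds the plug turned past 1.35 rad (a quarter turn less 13 degrees) against its spring; the cap stays swung aside by more than 1.0 rad (value of joint lock_plug above 1.35 rad and z of red_key in the frame of keyway below 0.005 m and horizontal distance between red_key and keyway below 0.005 m and angle between red_key's own z axis and vertical below 0.15 rad and contact force between red_key and the fingers above 2 N and value of joint cap_strap above 1 rad); the arm keeps its last pose, push and grip.
It fails at once if the blue key is moved more than 15 mm (distance of blue_key from where it was at the start of the episode above 0.015 m).
It fails at once if a bystander is moved more than 20 mm (distance of any of specimen_cup, sticky_pad, pen, white_bottle, label_roll, orange_cup, tape_roll from where it was at the start of the episode above 0.02 m).
It also fails if it takes over 67 s, if anything falls off the work surface, if the arm or the gripper's body presses on something with over 40 N, if the wrist force passes 120 N, or if a joint passes its speed limit or range.

## Working session

There is one attempt and no reset: what is moved stays moved. The work goes in short steps, Python scripts to look and compute and a tool call to move; the robot and the scene stay as the last step left them, time stands still between calls to the robot, and variables do not carry over. Pictures are saved under pics/ and viewed, at most 10 in all, crops included, and the job is handed in when it is done.

Besides the shell and the picture viewer there is one more tool, called after "Emit:" as a command line: name --argument value ..., lists and objects as JSON in quotes. move_arm: Moves the arm, as the interface text tells. Its arguments: {"type":"object","properties":{"steps":{"type":"array"}},"required":["steps"]}

```bash
mkdir -p pics
cat > h.py <<'E'
import numpy as np, cv2
from workcell import ctrl, cams
from scipy.spatial.transform import Rotation as R
def pose():
    o=ctrl.get_obs(); T=np.eye(4); T[:3,:3]=R.from_rotvec(o['orientation']).as_matrix(); T[:3,3]=o['ee_pos']; return T
def grab(n,save=None):
    T=pose(); d=cams.get_image(n)
    if 'mount' in d: M=T@np.array(d['mount']); d['xyz']=M[:3,3]; d['rotation']=M[:3,:3]
    if save: cv2.imwrite(save,d['image'][:,:,::-1])
    return d
def ray(d,uv):
    K=np.array(d['camera_matrix']); p=(np.array(uv,float)-K[:2,2])/[K[0,0],K[1,1]]
    q=p.copy()
    for _ in range(20): q=p/(1+d['k1']*(q@q))
    v=np.array(d['rotation'])@np.r_[q,1]; return v
def atz(d,uv,z):
    v=ray(d,uv); c=np.array(d['xyz']); return c+v*(z-c[2])/v[2]
def proj(d,P):
    q=np.array(d['rotation']).T@(np.array(P)-d['xyz']); q=q[:2]/q[2]; q=q*(1+d['k1']*(q@q))
    K=np.array(d['camera_matrix']); return q*[K[0,0],K[1,1]]+K[:2,2]
E
python3 - <<'E'
from h import *
o=ctrl.get_obs(); print(o['orientation'],pose()[:3,:3].round(2).tolist(),ctrl.grip_depth)
ims=[]
for n in ['top','side']:
    d=grab(n,f'pics/{n}.png'); print(n,np.array(d['xyz']).round(),np.array(d['rotation']).round(2).tolist(),d['k1'],d['camera_matrix'])
    for t,z in [('strongbox',65),('dust_cap',120),('cap_pivot',90),('key_stand',34),('red_key',80),('blue_key',80),('white_bottle',110),('label_roll',51),('sticky_pad',18)]:
        for b in cams.boxes_of(n,t)[:2]: print(n,t,round(b['p'],2),np.round(b['rect']),atz(d,b['rect'][:2],z).round())
E
```

```text
[-3.10803149e+00 -4.47201843e-01  3.17149242e-04] [[0.96, 0.28, -0.0], [0.28, -0.96, 0.0], [0.0, -0.0, -1.0]] 18.700000000000003
top [ 362.  -65. 1523.] [-2.14, 2.18, -0.16] -0.00851886828580263 [[436.22305494   0.         252.75166186]
 [  0.         436.22305494 188.55650714]
 [  0.           0.           1.        ]]Traceback (most recent call last):
  File "<stdin>", line 7, in <module>
  File "h.py", line 17, in atz
    v=ray(d,uv); c=np.array(d['xyz']); return c+v*(z-c[2])/v[2]
                                                           ~^^^
IndexError: invalid index to scalar variable.
```

View pics/top.png

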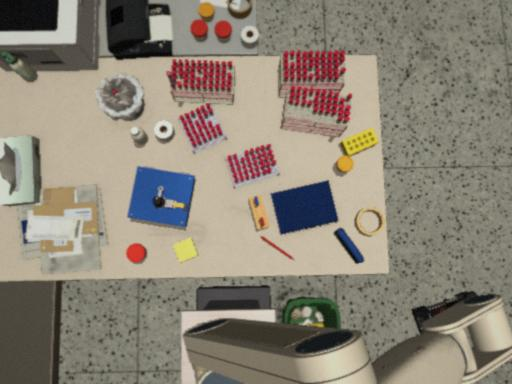

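The top view shows the box at about (162,197), the cap at (159,202) and the stand at (258,212). The camera rotation is a rotation vector, so I'll fix the helper.

```bash
sed -i "s/^    if save/    d['rotation']=np.array(d['rotation']); d['rotation']=R.from_rotvec(d['rotation']).as_matrix() if d['rotation'].ndim==1 else d['rotation']\n    if save/" h.py
python3 - <<'E'
from h import *
for n in ['top','side']:
    d=grab(n,f'pics/{n}.png'); print(n,np.array(d['xyz']).round(),d['rotation'].round(2).tolist())
    for t,z in [('strongbox',65),('dust_cap',120),('cap_pivot',90),('key_stand',34),('red_key',80),('blue_key',80),('white_bottle',110),('label_roll',51),('sticky_pad',18)]:
        for b in cams.boxes_of(n,t)[:2]: print(n,t,round(b['p'],2),np.round(b['rect']),atz(d,b['rect'][:2],z).round())
E
```

```text
top [ 362.  -65. 1523.] [[-0.02, -0.99, 0.13], [-1.0, 0.02, -0.02], [0.02, -0.13, -0.99]]
top strongbox 0.73 [161. 196.  65.  59.] [534. 213.  65.]
top dust_cap 0.43 [157. 201.  14.  13.] [510. 215. 120.]
top dust_cap 0.32 [140. 253.  22.  21.] [347. 268. 120.]
top cap_pivot 0.86 [162. 194.  70.  60.] [538. 207.  90.]
top key_stand 0.72 [260. 211.  17.  37.] [ 481. -118.   34.]
top blue_key 0.25 [162. 194.  71.  56.] [539. 207.  80.]
top white_bottle 0.5 [138. 136.  15.  16.] [730. 282. 110.]
top label_roll 0.87 [166. 131.  14.  21.] [760. 202.  51.]
top label_roll 0.44 [157. 201.  15.  12.] [518. 229.  51.]
top sticky_pad 0.9 [186. 251.  25.  24.] [350. 139.  18.]
side [   62. -1438.   816.] [[0.94, -0.17, 0.3], [-0.34, -0.42, 0.84], [-0.02, -0.89, -0.45]]
side strongbox 0.89 [226. 175.  51.  41.] [525. 148.  65.]
side dust_cap 0.62 [217. 161.   5.  16.] [498. 173. 120.]
side cap_pivot 0.7 [228. 176.  50.  39.] [512.  86.  90.]
side key_stand 0.6 [225. 175.  47.  38.] [543. 221.  34.]
side red_key 0.61 [229. 214.   7.  12.] [ 434. -169.   80.]
side blue_key 0.38 [249. 207.   8.  14.] [ 509. -151.   80.]
side white_bottle 0.78 [266. 156.   6.  27.] [701. 172. 110.]
side white_bottle 0.65 [217. 162.  10.  11.] [502. 183. 110.]
side label_roll 0.41 [278. 166.   6.  15.] [753. 179.  51.]
side sticky_pad 0.7 [187. 197.  17.   9.] [359. 118.  18.]
side sticky_pad 0.28 [216. 163.   7.  10.] [554. 390.  18.]
```

View pics/side.png

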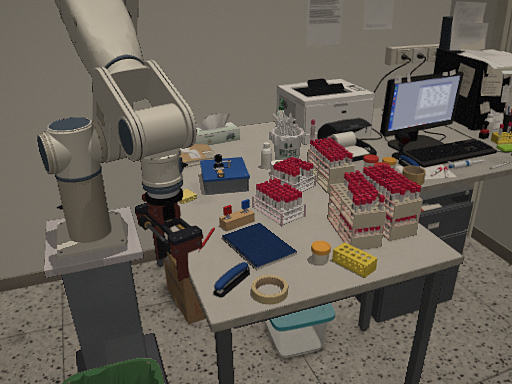

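Side view: the stand is at (237,219), with the red key at (229,213) and the blue at (247,206). I'll move above the stand for a wrist look.

Emit:
move_arm --steps '[[[0.4,-0.4,-0.8],0,0],[[0.8,-0.8,-0.4],0,0],[[0.8,-0.8,-0.4],0,0],[[0.8,-0.8,-0.4],0,0],[[0.8,-0.8,-0.4],0,0],[[0.8,-0.8,-0.4],0,0],[[0.8,-0.8,-0.4],0,0],[[0.8,-0.8,-0.4],0,0],[[0.8,-0.8,-0.4],0,0],[[0.8,-0.8,-0.4],0,0],[[0.8,-0.8,-0.4],0,0],[[0.8,-0.8,-0.4],0,0],[[0.8,-0.8,-0.4],0,0],[[0.8,-0.8,-0.4],0,0],[[0.8,-0.8,-0.4],0,0],[[0.8,-0.8,-0.4],0,0],[[0.8,-0.8,-0.4],0,0],[[0.8,-0.8,-0.4],0,0],[[0.8,-0.8,0],0,0],[[0,0,0],0,0]]'

```text
t: 2.77
ee_pos: [428.7, -137.2, 390.8]
orientation: [-3.108, -0.453, -0.004]
ft_force: [0.5, -0.8, 0.2]
width: 87.8
grasp_force: 0.0
```

Run:
```python
from h import *
n='wrist'
print(pose().round(2).tolist(),ctrl.get_obs()['qpos'])
d=grab(n,f'pics/w1.png'); print(n,np.array(d['xyz']).round(),d['rotation'].round(2).tolist(),np.array(d['mount']).round(2).tolist())
for t,z in [('strongbox',65),('dust_cap',120),('key_stand',34),('red_key',80),('blue_key',80)]:
        for b in cams.boxes_of(n,t)[:2]: print(n,t,round(b['p'],2),np.round(b['rect']),atz(d,b['rect'][:2],z).round())
```

```text
[[0.96, 0.29, 0.0, 428.72], [0.29, -0.96, 0.0, -137.2], [0.0, -0.0, -1.0, 390.8], [0.0, 0.0, 0.0, 1.0]] [-3.37288149e-01 -3.12236756e-02  1.75841035e+00  1.53635019e-03
  1.41248341e+00  9.44067988e-01]
wrist [ 501. -116.  575.] [[0.28, -0.92, -0.26], [-0.96, -0.27, -0.08], [0.0, 0.28, -0.96]] [[-0.0, -0.96, -0.28, 76.17], [1.0, -0.0, 0.0, 0.42], [-0.0, -0.28, 0.96, -184.41], [0.0, 0.0, 0.0, 1.0]]
wrist strongbox 0.74 [ 68.  50. 136. 100.] [495. 168.  65.]
wrist dust_cap 0.87 [21. 20. 43. 36.] [514. 200. 120.]
wrist dust_cap 0.49 [447. 199.  60.  56.] [ 451. -427.  120.]
wrist key_stand 0.67 [250. 114.  26.  71.] [ 481. -113.   34.]
wrist red_key 0.71 [251. 141.  14.  22.] [ 444. -125.   80.]
wrist red_key 0.59 [251.  92.   8.  19.] [ 514. -105.   80.]
wrist blue_key 0.67 [248.  93.   5.  24.] [ 511. -103.   80.]
wrist blue_key 0.49 [21. 20. 41. 39.] [516. 229.  80.]
```

View pics/w1.png

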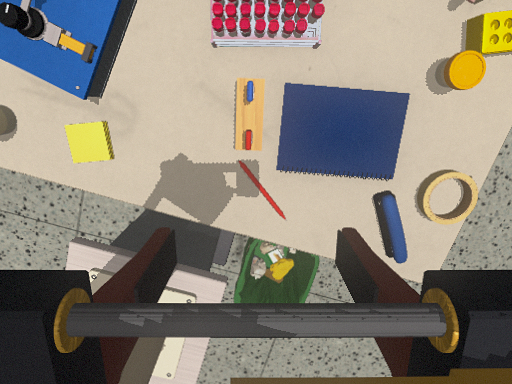

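Wrist view: the red key is at (247,140) and the blue at (249,92), and the stand runs vertically in the image. The box is at upper left and shows the cap. Next I move over the box.

Emit:
move_arm --steps '[[[0.5,-0.9,0.1],0,0],[[0.5,-0.9,0.1],0,0],[[0.5,-0.9,0.1],0,0],[[0.5,-0.9,0.1],0,0],[[0.5,-0.9,0.1],0,0],[[0.5,-0.9,0.1],0,0],[[0.5,-0.9,0.1],0,0],[[0.5,-0.9,0.1],0,0],[[0.5,-0.9,0.1],0,0],[[0.5,-0.9,0.1],0,0],[[0.5,-0.9,0.1],0,0],[[0.5,-0.9,0.1],0,0],[[0.5,-0.9,0.1],0,0],[[0,0,0],0,0],[[0,0,0],0,0]]'

```text
t: 4.32
ee_pos: [500.4, 185.9, 356.8]
orientation: [3.109, 0.448, -0.002]
ft_force: [1.2, -0.1, 0.1]
width: 87.9
grasp_force: 0.0
```

Run:
```python
from h import *
n='wrist'
print(pose().round(2).tolist(),ctrl.get_obs()['qpos'])
d=grab(n,f'pics/w2.png'); np.save('w2.npy',d,allow_pickle=True)
for t,z in [('strongbox',65),('dust_cap',120),('cap_pivot',90),('red_key',80),('blue_key',80)]:
        for b in cams.boxes_of(n,t)[:2]: print(n,t,round(b['p'],2),np.round(b['rect']),atz(d,b['rect'][:2],z).round())
hsv=cv2.cvtColor(d['image'],cv2.COLOR_RGB2HSV)
m=cv2.inRange(hsv,(100,120,60),(125,255,255)); nl,l,s,c=cv2.connectedComponentsWithStats(m); k=1+s[1:,4].argmax()
pts=np.argwhere(l==k)[:,::-1].astype(np.float32); print(s[k],cv2.minAreaRect(pts))
cv2.imwrite('pics/w2b.png',cv2.resize(d['image'][:,:,::-1],None,fx=1.5,fy=1.5,interpolation=2))
```

```text
[[0.96, 0.28, -0.0, 500.4], [0.28, -0.96, -0.0, 185.88], [-0.0, 0.0, -1.0, 356.85], [0.0, 0.0, 0.0, 1.0]] [ 3.33579990e-01  1.38312858e-01  1.65134870e+00 -3.26586047e-04
  1.35332977e+00  1.61800956e+00]
wrist dust_cap 0.77 [234. 137.  31.  29.] [523. 221. 120.]
wrist cap_pivot 0.7 [244. 119. 176. 165.] [547. 215.  90.]
wrist red_key 0.83 [427. 242.  18.  22.] [ 447. -109.   80.]
wrist blue_key 0.78 [435. 200.  20.  25.] [513. -91.  80.]
[  156    33   174   172 14835] ((240.4000244140625, 120.69999694824219), (141.76670837402344, 125.21979522705078), 26.56505012512207)
```

View pics/w2b.png

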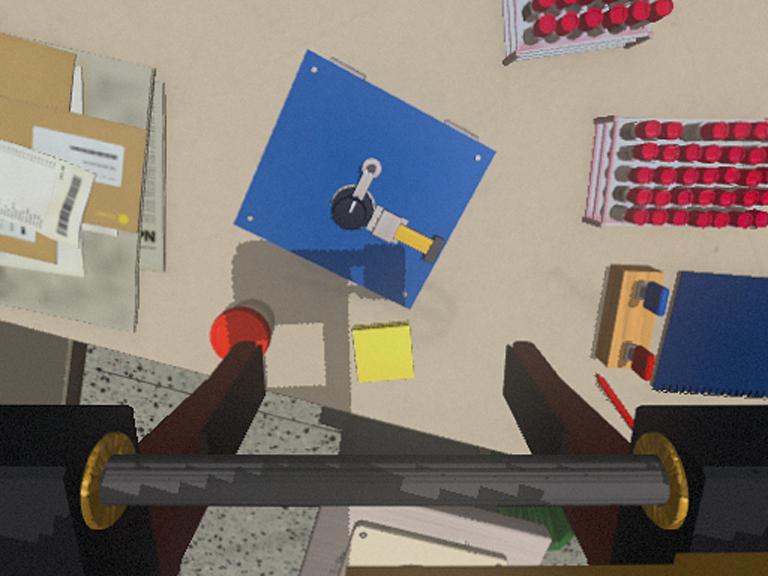

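The box lid's corners are sharp in this view, with the knob at (351,208) and the post at (372,167) in the 1.5x picture. I'll fit the poses from these.

Run:
```python
from h import *
d=np.load('w2.npy',allow_pickle=True).item()
# undo half-pixel of upscaling
c=[(np.array(p)+.5)/1.5-.5 for p in [(308,50),(496,153),(409,309),(234,224)]]
W=np.array([atz(d,p,65)[:2] for p in c]); print(W.round(1).tolist(), [np.linalg.norm(W[i]-W[(i+1)%4]).round(1) for i in range(4)])
x=(W[0]+W[1]-W[2]-W[3]); x/=np.linalg.norm(x); y=W[0]+W[3]-W[1]-W[2]; 
ctr=W.mean(0); print('ctr',ctr,'yaw',np.degrees(np.arctan2(x[1],x[0])),np.degrees(np.arctan2(-y[0],y[1])))
print('lock from box',ctr-20*x,'pivot from box',ctr+22*x)
P=lambda u,v,z: atz(d,(np.array([u,v])+.5)/1.5-.5,z)
print('post',P(372,167,90)); 
# knob: dark blob near 
g=cv2.cvtColor(d['image'],cv2.COLOR_RGB2GRAY); m=((g<75)).astype(np.uint8); m[:110]=0;m[165:]=0;m[:,:212]=0;m[:,255:]=0
nl,l,s,ce=cv2.connectedComponentsWithStats(m); k=1+s[1:,4].argmax(); print(s[k],ce[k],'knob@117',atz(d,ce[k],112))
hsv=cv2.cvtColor(d['image'],cv2.COLOR_RGB2HSV)
im1=cv2.imread('pics/w1.png'); h1=cv2.cvtColor(im1,cv2.COLOR_BGR2HSV)
def blob(h,lo,hi,box):
    m=cv2.inRange(h,lo,hi)
    if lo[0]==0: m|=cv2.inRange(h,(172,)+lo[1:],(180,)+hi[1:])
    z=np.zeros_like(m); a,b,e,f=box; z[b:f,a:e]=m[b:f,a:e]; nl,l,s,c=cv2.connectedComponentsWithStats(z); k=1+s[1:,4].argmax(); return s[k].tolist(),c[k].round(1).tolist()
print('red',blob(h1,(0,150,80),(6,255,255),(225,120,275,155)),blob(h1,(100,120,60),(125,255,255),(225,70,270,110)),'stand',blob(h1,(10,90,120),(20,255,255),(220,70,275,160)))
crop=cv2.resize(im1[65:165,215:285],None,fx=6,fy=6,interpolation=cv2.INTER_CUBIC); 
crop2=cv2.resize(cv2.imread('pics/w2.png')[100:200,205:275],None,fx=6,fy=6,interpolation=cv2.INTER_CUBIC)
cv2.imwrite('pics/c1.png',np.hstack([crop[:600,:400],crop2[:600,:400]]))
```

```text
[[638.9, 296.2], [602.7, 104.4], [431.6, 137.5], [467.1, 328.3]] [np.float64(195.2), np.float64(174.3), np.float64(194.1), np.float64(174.8)]
ctr [535.06359134 216.59801927] yaw -10.769980441060499 -10.618505469459592
lock from box [515.41588549 220.33535186] pivot from box [556.67606777 212.48695343]
post [558.15634732 212.8853841   90.        ]
[220 125  29  29 564] [233.51950355 140.03546099] knob@117 [518.18072868 220.53011876 112.        ]
red ([245, 130, 6, 20, 96], [247.9, 139.8]) ([247, 81, 6, 20, 96], [249.9, 90.4]) stand ([235, 78, 30, 73, 1681], [249.1, 113.5])
```

View pics/c1.png

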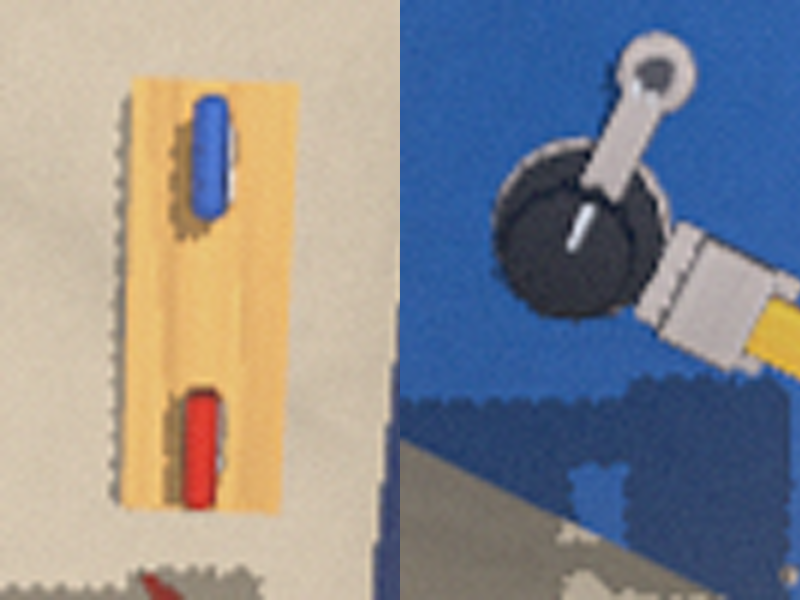

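Emit:
move_arm --steps '[[[0.5,-0.6,0.6],0,0],[[0.5,-0.56,1],0,0],[[0,0,1],0,0],[[0,0,1],0,0],[[0,0,1],0,0],[[0,0,1],0,0],[[0,0,1],0,0],[[0,0,1],0,0],[[0,0,0.8],0,0],[[0,0,0.6],0,0],[[0,0,0],0,0],[[0,0,0],0,0],[[0,0,0],0,0]]'

```text
t: 5.7
ee_pos: [517.0, 221.0, 133.6]
orientation: [-3.109, -0.447, -0.002]
ft_force: [0.9, -0.2, -0.7]
width: 87.7
grasp_force: 0.0
```

Run:
```python
from h import *
print(pose().round(3).tolist())
n='wrist'; d=grab(n,f'pics/w3.png')
for b in cams.boxes_of(n,'dust_cap')[:2]: print(b, atz(d,b['rect'][:2],120))
print('lock proj',proj(d,[516.5,220.7,120]), 'post',proj(d,[557.5,212.7,90]))
# stand from w1 pose
M=np.array(d['mount']); o=R.from_rotvec([-3.108,-.453,-.004]).as_matrix(); T=np.eye(4);T[:3,:3]=o;T[:3,3]=[428.72,-137.2,390.8]
C=T@M; d1=dict(d,xyz=C[:3,3],rotation=C[:3,:3])
f=lambda u,v:(np.array([u,v])+.5)/6-.5+np.array([215,65])
W=np.array([atz(d1,f(*p),34)[:2] for p in [(133,77),(300,87),(280,515),(122,507)]])
print(W.round(1).tolist(),[np.linalg.norm(W[i]-W[(i+1)%4]).round(1) for i in range(4)],W.mean(0))
x=W[0]+W[1]-W[2]-W[3]; x/=np.linalg.norm(x); print('yaw',np.degrees(np.arctan2(x[1],x[0])),'red from stand',W.mean(0)-36*x,W.mean(0)+36*x)
print('red,blue bow',atz(d1,(247.9,139.8),79),atz(d1,(249.9,90.4),79))
r,b=atz(d1,f(200,445),80),atz(d1,f(211,157),80); print(r,b,np.linalg.norm(r-b),np.degrees(np.arctan2(*(b-r)[1::-1])))
```

```text
[[0.96, 0.281, 0.001, 516.982], [0.281, -0.96, 0.001, 220.983], [0.002, -0.0, -1.0, 133.598], [0.0, 0.0, 0.0, 1.0]]
{'rect': [253.9, 208.2, 52.0, 63.0], 'p': 0.83} [526.39347785 224.32489944 120.        ]
lock proj [254.99879199 223.47726866] post [281.99807785 159.34185195]
[[529.3, -77.0], [539.4, -119.9], [429.7, -147.5], [419.3, -104.6]] [np.float64(44.0), np.float64(113.1), np.float64(44.1), np.float64(113.3)] [ 479.43080923 -112.26419691]
yaw 14.113464506388246 red from stand [ 444.51747862 -121.04254221] [ 514.34413983 -103.48585161]
red,blue bow [ 445.39900377 -120.73448777   79.        ] [ 515.12426479 -103.55943963   79.        ]
[ 447.03788951 -120.30894641   80.        ] [ 514.56595981 -103.51142629   80.        ] 69.5858962766187 13.968747057016547
```

View pics/w3.png

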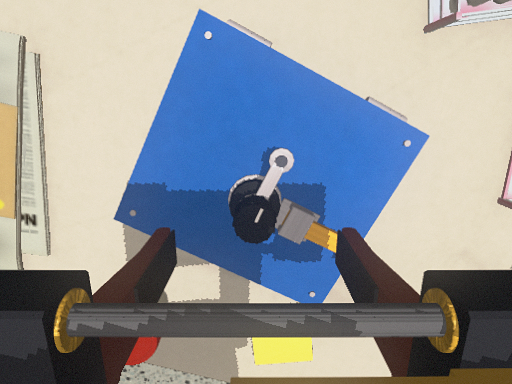

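The projected post and knob match the picture, at (281,160) and (256,222). I'll descend and close on the cap.

Emit:
move_arm --steps '[[[0,0,0.5],0,0],[[0,0,0.5],0,0],[[0,0,0.35],0,0],[[0,0,0],0,0],[[0,0,0],0,1],[[0,0,0],0,1],[[0,0,0],0,1],[[0,0,0],0,1],[[0,0,0],0,1],[[0,0,0],0,1],[[0,0,0],0,1],[[0,0,0],0,1]]'

```text
t: 6.8
ee_pos: [516.2, 221.0, 98.8]
orientation: [-3.11, -0.447, -0.0]
ft_force: [0.0, -0.7, -0.0]
width: 38.2
grasp_force: 0.0
```

Emit:
move_arm --steps '[[[0,0,0],0,1],[[0,0,0],0,1],[[0,0,0],0,1],[[0,0,0],0,1]]'

```text
t: 7.13
ee_pos: [516.1, 221.0, 98.7]
orientation: [-3.11, -0.447, 0.0]
ft_force: [0.1, 0.5, 0.2]
width: 11.3
grasp_force: 0.0
```

Run:
```python
from h import *
print(pose().round(3).tolist(),ctrl.get_obs()['width'])
d=grab('wrist')
s=grab('side')
print(proj(s,[516,221,99]))
a=cv2.resize(d['image'][100:290,150:370],(400,345),interpolation=2)
b=cv2.resize(s['image'][135:200,180:255],(400,345),interpolation=2)
cv2.imwrite('pics/w4.png',np.hstack([a,b])[:,:,::-1])
```

```text
[[0.959, 0.282, -0.0, 516.14], [0.282, -0.959, 0.0, 221.004], [-0.0, -0.0, -1.0, 98.686], [0.0, 0.0, 0.0, 1.0]] 11.322910881617092
[218.11320222 160.6262042 ]
```

View pics/w4.png

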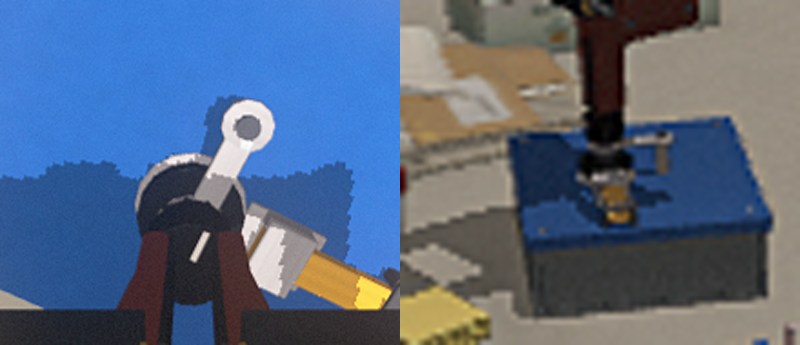

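Run:
```python
from h import *
T=pose(); d=grab('wrist','pics/w5.png'); o=ctrl.get_obs(); print(o['width'],o['grasp_force'],d['camera_matrix'][0][0])
for p in [(10,5.6,0),(10,-5.6,0),(10,14,0),(10,-14,0),(10,14,-21),(10,-14,-21),(0,0,0),(0,0,-21),(14,0,-21),(-14,0,-21),(0,14,-21),(0,-14,-21)]:
    P=(T@np.r_[p,1])[:3]; u=proj(d,P); print(p,u.round(1),((u-[150,100])*1.817).round())
```

```text
1.2790820965584229 0.0 323.7340750137499
(10, 5.6, 0) [264.  215.3] [207. 209.]
(10, -5.6, 0) [245.5 215.3] [173. 209.]
(10, 14, 0) [277.9 215.2] [232. 209.]
(10, -14, 0) [231.5 215.3] [148. 209.]
(10, 14, -21) [280.5 228.4] [237. 233.]
(10, -14, -21) [228.8 228.4] [143. 233.]
(0, 0, 0) [254.8 230.7] [190. 237.]
(0, 0, -21) [254.7 245.3] [190. 264.]
(14, 0, -21) [254.6 221.5] [190. 221.]
(-14, 0, -21) [254.7 268.1] [190. 305.]
(0, 14, -21) [280.1 245.3] [236. 264.]
(0, -14, -21) [229.3 245.3] [144. 264.]
```

Emit:
move_arm --steps '[[[0,0,0],0,1],[[0,0,0],0,1],[[0,0,0],0,1]]'

```text
t: 7.53
ee_pos: [516.2, 221.0, 98.7]
orientation: [-3.11, -0.447, 0.0]
ft_force: [0.5, -0.6, -0.4]
width: 0.6
grasp_force: 0.0
```

Run:
```python
from h import *
d=grab('wrist'); s=grab('side')
a=d['image'][150:290,180:330].copy()
a=cv2.resize(a,(450,420),interpolation=2)
T=pose()
for p in [(0,0,0),(10,0,0),(0,0,-21),(10,0,-21)]:
    u=(proj(d,(T@np.r_[p,1])[:3])-[180,150])*3; cv2.circle(a,tuple(int(v) for v in u),3,(0,255,0),1)
b=cv2.resize(s['image'][135:205,190:248],(348,420),interpolation=2)
for z in (120,98.7,77): cv2.circle(b,tuple(int(v) for v in (proj(s,[516.3,220.7,z])-[190,135])*6),3,(0,255,0),1)
cv2.imwrite('pics/w6.png',np.hstack([a,b])[:,:,::-1])
```

```text
(no output)
```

View pics/w6.png

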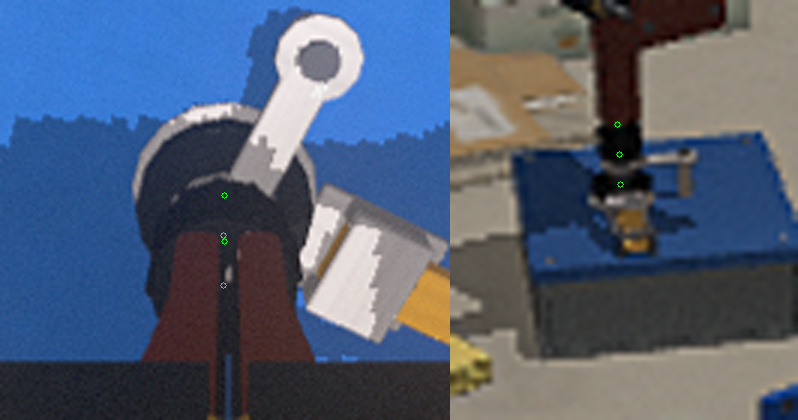

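The side crop shows the fingertips ending at about z 120, right on the knob's top, while the reported TCP is at 99. The wrist crop agrees: the tips line up with the point 21 mm behind the TCP. So the tips really sit about 21 mm behind the reported TCP. I'll open, go lower in checked steps and close again.

Emit:
move_arm --steps '[[[0,0,0],0,0.3],[[0,0,0],0,0.3],[[0,0,0],0,0.3],[[0,0,0],0,0.3],[[0,0,0],0,0.3],[[0,0,0],0,0.3],[[0,0,0],0,0.3],[[0,0,0],0,0.3],[[0,0,0.2],0,0.3],[[0,0,0.2],0,0.3],[[0,0,0],0,0.3]]'

```text
t: 8.55
ee_pos: [515.4, 220.7, 87.5]
orientation: [3.109, 0.447, -0.003]
ft_force: [0.6, -0.1, 0.5]
width: 61.3
grasp_force: 0.0
```

Emit:
move_arm --steps '[[[0,0,0.1],0,0.3],[[0,0,0.1],0,0.3],[[0,0,0.1],0,0.3],[[0,0,0],0,0.7],[[0,0,0],0,1],[[0,0,0],0,1],[[0,0,0],0,1],[[0,0,0],0,1],[[0,0,0],0,1],[[0,0,0],0,1],[[0,0,0],0,1]]'

```text
t: 9.47
ee_pos: [516.1, 221.6, 81.4]
orientation: [-3.109, -0.447, -0.0]
ft_force: [-1.8, 4.6, 1.0]
width: 27.1
grasp_force: 30.0
```

Gripped at 27 mm and 30 N. Now I unscrew counter-clockwise, rising with the thread.

Emit:
move_arm --steps '[[[0,0,-0.018],-1,1],[[0,0,-0.018],-1,1],[[0,0,-0.018],-1,1],[[0,0,-0.018],-1,1],[[0,0,-0.018],-1,1],[[0,0,-0.018],-1,1],[[0,0,-0.018],-1,1],[[0,0,-0.018],-1,1],[[0,0,-0.018],-1,1],[[0,0,-0.018],-1,1],[[0,0,-0.018],-1,1],[[0,0,-0.018],-1,1],[[0,0,-0.018],-1,1],[[0,0,-0.018],-1,1],[[0,0,-0.018],-1,1],[[0,0,-0.018],-1,1],[[0,0,-0.018],-1,1],[[0,0,0],0,1],[[0,0,0],0,1]]'

```text
t: 11.05
ee_pos: [515.8, 221.9, 89.0]
orientation: [-1.989, -2.43, -0.001]
ft_force: [-3.3, 6.7, 1.0]
width: 27.0
grasp_force: 30.0
```

Run:
```python
from h import *
o=ctrl.get_obs(); print(pose().round(3).tolist(),o['moment'],o['ft_force'],o['qpos'])
```

```text
[[-0.197, 0.98, -0.0, 515.815], [0.98, 0.197, 0.001, 221.865], [0.001, -0.0, -1.0, 88.961], [0.0, 0.0, 0.0, 1.0]] [1.1081777  0.33193556 0.01303436] [-3.27200064  6.69433675  0.96201527] [3.84286721e-01 4.84349691e-01 1.84374479e+00 1.68052866e-03
 8.13383327e-01 1.84388014e-01]
```

Emit:
move_arm --steps '[[[0.133,0.061,0],1,1],[[0.133,0.061,0],1,1],[[0.133,0.061,0],1,1],[[0.133,0.061,0],1,1],[[0.133,0.061,0],1,1],[[0.133,0.061,0],1,1],[[0,0,0],0,1]]'

```text
t: 11.63
ee_pos: [524.8, 240.9, 88.7]
orientation: [-2.554, -1.827, 0.002]
ft_force: [-4.2, 3.4, 1.9]
width: 27.0
grasp_force: 30.0
```

Emit:
move_arm --steps '[[[0.133,0.061,0],1,1],[[0.133,0.061,0],1,1],[[0.133,0.061,0],1,1],[[0.133,0.061,0],1,1],[[0.133,0.061,0],1,1],[[0.133,0.061,0],1,1],[[0.133,0.061,0],1,1],[[0.133,0.061,0],1,1],[[0.133,0.061,0],1,1],[[0.133,0.061,0],1,1],[[0.133,0.061,0],1,1],[[0,0,0],0,1],[[0,0,0],0,1]]'

```text
t: 12.72
ee_pos: [562.4, 255.7, 89.2]
orientation: [-3.108, -0.451, -0.003]
ft_force: [0.6, 4.6, 0.6]
width: 27.1
grasp_force: 30.0
```

Swung about 1.5 rad. I'll release, rise and turn around.

Emit:
move_arm --steps '[[[0,0,0],0,0],[[0,0,0],0,0],[[0,0,0],0,0],[[0,0,0],0,0],[[0,0,0],0,0],[[0,0,-0.3],0,0],[[0,0,-0.5],0,0],[[0,0,-0.5],0,0],[[0,0,-0.5],-1,0],[[0,0,-0.5],-1,0],[[0,0,-0.5],-1,0],[[0,0,-0.5],-1,0],[[0,0,-0.5],-1,0],[[0,0,-0.5],-1,0],[[0,0,-0.5],-1,0],[[0,0,-0.5],-1,0],[[0,0,-0.5],-1,0],[[0,0,0],-1,0],[[0,0,0],-1,0],[[0,0,0],-1,0]]'

```text
t: 14.38
ee_pos: [562.0, 255.0, 236.1]
orientation: [2.464, 1.947, 0.004]
ft_force: [-0.2, -1.0, -0.6]
width: 88.1
grasp_force: 0.0
```

Emit:
move_arm --steps '[[[0,0,0],-1,0],[[0,0,0],-1,0],[[0,0,0],-1,0],[[0,0,0],-1,0],[[0,0,0],-1,0],[[0,0,0],-1,0],[[0,0,0],-1,0],[[0,0,0],-1,0],[[0,0,0],-1,0],[[0,0,0],-1,0],[[0,0,0],-1,0],[[0,0,0],-1,0],[[0,0,0],-1,0],[[0,0,0],-1,0],[[0,0,0],-1,0],[[0,0,0],-1,0],[[0,0,0],-1,0],[[0,0,0],-1,0],[[0,0,0],-1,0],[[0,0,0],-1,0]]'

```text
t: 16.05
ee_pos: [561.9, 255.0, 235.7]
orientation: [0.092, 3.138, 0.001]
ft_force: [-1.1, -0.3, -0.7]
width: 87.7
grasp_force: 0.0
```

Run:
```python
from h import *
T=pose();print(T.round(3).tolist(),ctrl.get_obs()['qpos'].round(3))
print(T[:3,:3].T@(np.array([446,-120.8,200])-T[:3,3])/25)
d=grab('top'); s=cams.cut_out('top','dust_cap')
print([(b['rect'],round(b['p'],2)) for b in s],proj(d,[562,256,128]),proj(d,[516,221,120]))
```

```text
[[-0.998, 0.059, 0.002, 561.855], [0.059, 0.998, 0.001, 254.993], [-0.002, 0.001, -1.0, 235.742], [0.0, 0.0, 0.0, 1.0]] [ 0.407  0.373  1.618 -0.     1.148 -1.105]
[  3.74529657 -15.27921214   1.41078078]
[] [144.41802773 185.39438753] [155.69841842 199.69747987]
```

Emit:
move_arm --steps '[[[0.2,-0.85,0],0,0],[[0.2,-0.85,0],0,0],[[0.2,-0.85,0],0,0],[[0.2,-0.85,0],0,0],[[0.2,-0.85,0],0,0],[[0.2,-0.85,0],0,0],[[0.2,-0.85,0],0,0],[[0.2,-0.85,0],0,0],[[0.2,-0.85,0],0,0],[[0.2,-0.85,0],0,0],[[0.2,-0.85,0],0,0],[[0.2,-0.85,0],0,0],[[0.2,-0.85,0],0,0],[[0.2,-0.85,0],0,0],[[0.2,-0.85,0],0,0],[[0.2,-0.85,0],-0.5,0],[[0.2,-0.85,0],-1,0],[[0.2,-0.85,0],-1,0],[[0,0,0],-1,0],[[0,0,0],0,0]]'

```text
t: 17.82
ee_pos: [451.3, -123.1, 234.9]
orientation: [-0.377, 3.118, -0.001]
ft_force: [0.2, -0.2, -0.2]
width: 87.7
grasp_force: 0.0
```

```bash
cat > key.py <<'E'
from h import *
T=pose();print(T.round(3).tolist(),ctrl.get_obs()['qpos'].round(3))
d=grab('wrist','pics/k.png'); 
h=cv2.cvtColor(d['image'],cv2.COLOR_RGB2HSV)
for n,t in [('red',[446,-120.8,80]),('blue',[514.8,-103.5,80])]:
    p=proj(d,t); print(n,'pred',p.round(1))
    m=cv2.inRange(h,(0,150,70),(7,255,255))|cv2.inRange(h,(172,150,70),(180,255,255)) if n=='red' else cv2.inRange(h,(105,130,70),(125,255,255))
    k,l,s,c=cv2.connectedComponentsWithStats(m)
    for i in range(1,k):
        if s[i,4]>60 and np.linalg.norm(c[i]-p)<80: print(s[i],c[i].round(1),atz(d,c[i],80).round(1))
E
python3 key.py
```

```text
[[-0.971, -0.238, 0.001, 451.297], [-0.238, 0.971, -0.0, -123.14], [-0.001, -0.001, -1.0, 234.868], [0.0, 0.0, 0.0, 1.0]] [-0.292  0.143  1.933 -0.     1.064 -2.103]
red pred [260.  170.7]
[257 152   7  30 194] [260.  167.5] [ 442.6 -121.6   80. ]
blue pred [260.2 232.3]
[258 220   6  23 134] [260.5 231. ] [ 513.1 -103.5   80. ]
```

View pics/k.png

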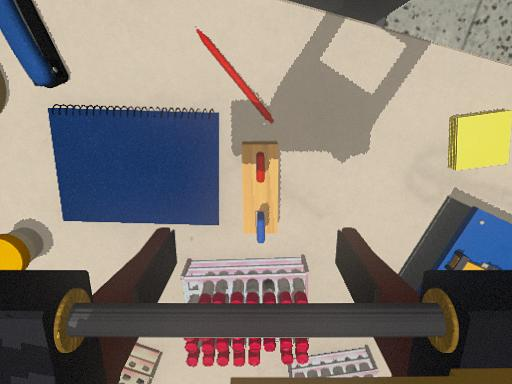

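The picture shows the red bow at (260,167) and the blue bow at (260,231). The tool is aligned with the stand, so I'll descend straddling the red bow.

Emit:
move_arm --steps '[[[0.23,0.14,0.3],0,0.3],[[0,0,0.6],0,0.3],[[0,0,0.6],0,0.3],[[0,0,0.6],0,0.3],[[0,0,0.6],0,0.3],[[0,0,0.6],0,0.3],[[0,0,0.6],0,0.3],[[0,0,0.6],0,0.3],[[0,0,0.6],0,0.3],[[0,0,0.6],0,0.3],[[0,0,0.6],0,0.3],[[0,0,0.6],0,0.3],[[0,0,0.6],0,0.3],[[0,0,0.4],0,0.3],[[0,0,0.2],0,0.3],[[0,0,0],0,0.3],[[0,0,0],0,0.3]]'

```text
t: 19.28
ee_pos: [444.9, -119.8, 31.5]
orientation: [0.379, -3.119, -0.0]
ft_force: [0.2, -0.3, 0.5]
width: 61.2
grasp_force: 0.0
```

```bash
python3 key.py
```

```text
[[-0.971, -0.239, -0.0, 444.872], [-0.239, 0.971, 0.0, -119.807], [0.0, 0.0, -1.0, 31.522], [0.0, 0.0, 0.0, 1.0]] [-0.289  0.48   2.082  0.     0.58  -2.101]
red pred [254.5 271.9]
[ 247  219   18   75 1245] [255.5 256.3] [ 438.  -122.2   80. ]
blue pred [255.3 390.5]
[249 364  16  13 175] [256.  370.6] [ 501.9 -106.3   80. ]
```

Run:
```python
from h import *
d=grab('wrist'); T=pose()
u=np.array([np.cos(np.radians(14.1)),np.sin(np.radians(14.1))]); c=np.array([444.7,-121.0])
for z in (80,72,64,56,48):
    print(z,[proj(d,np.r_[c+s*u,z]).round(1).tolist() for s in (-15,0,15)])
print('tool lateral of key',(T[:2,:2].T@(c-T[:2,3])), 'px width', proj(d,np.r_[c+4.5*np.array([-u[1],u[0]]),80]),proj(d,np.r_[c-4.5*np.array([-u[1],u[0]]),80]))
h=cv2.cvtColor(d['image'],cv2.COLOR_RGB2HSV); m=cv2.inRange(h,(0,150,70),(7,255,255))|cv2.inRange(h,(172,150,70),(180,255,255))
for r in range(218,297,4):
    x=np.flatnonzero(m[r,235:275]); print(r,235+x.min() if len(x) else None,235+x.max() if len(x) else None,d['image'][r,255])
```

```text
80 [[255.0, 239.3], [255.2, 268.7], [255.3, 296.5]]
72 [[255.0, 232.4], [255.2, 260.6], [255.4, 287.4]]
64 [[255.1, 226.2], [255.3, 253.3], [255.4, 279.0]]
56 [[255.2, 220.6], [255.3, 246.6], [255.4, 271.4]]
48 [[255.2, 215.4], [255.3, 240.5], [255.5, 264.4]]
tool lateral of key [ 0.84001269 -0.73694191] px width [264.74391542 268.67613412] [245.5773722  268.74647617]
218 254 257 [114  48  38]
222 249 263 [109  43  30]
226 248 263 [114  48  32]
230 248 263 [112  46  32]
234 248 264 [113  46  32]
238 248 264 [135  43  27]
242 247 264 [160  49  34]
246 247 264 [163  42  27]
250 247 264 [166  49  26]
254 247 264 [166  52  33]
258 247 264 [166  53  37]
262 247 264 [168  52  36]
266 247 264 [171  60  41]
270 248 264 [166  55  32]
274 248 264 [167  55  33]
278 248 264 [165  51  33]
282 248 264 [167  53  38]
286 248 264 [163  50  26]
290 250 262 [160  52  35]
294 None None [246 200 118]
```

The key's top face matches the prediction within 1 mm. I'll make a fine adjustment and close.

Emit:
move_arm --steps '[[[0.05,-0.02,0.14],0,0.3],[[0,0,0],0,0.3],[[0,0,0],0,1],[[0,0,0],0,1],[[0,0,0],0,1],[[0,0,0],0,1],[[0,0,0],0,1],[[0,0,0],0,1],[[0,0,0],0,1],[[0,0,0],0,1],[[0,0,0],0,1],[[0,0,0],0,1],[[0,0,0],0,1],[[0,0,0],0,1]]'

```text
t: 20.55
ee_pos: [443.7, -120.8, 27.9]
orientation: [0.38, -3.119, -0.0]
ft_force: [0.1, 0.2, -0.5]
width: 8.9
grasp_force: 30.0
```

```bash
python3 key.py
```

```text
[[-0.971, -0.24, -0.0, 443.744], [-0.24, 0.971, 0.0, -120.808], [0.0, 0.0, -1.0, 27.867], [0.0, 0.0, 0.0, 1.0]] [-0.292  0.486  2.085 -0.     0.57  -2.105]
red pred [256.  278.6]
[ 246  224   20   77 1358] [255.9 262.1] [ 437.8 -122.9   80. ]
blue pred [256.6 398.4]
[250 338  16  39 524] [257.7 357.7] [ 489.2 -109.2   80. ]
```

Gripped at 8.9 mm and 30 N. Now lift and carry.

Emit:
move_arm --steps '[[[0,0,-0.2],0,1],[[0,0,-0.4],0,1],[[0,0,-0.6],0,1],[[0,0,-0.6],0,1],[[0,0,-0.6],0,1],[[0,0,-0.6],0,1],[[0,0,-0.6],0,1],[[0,0,-0.6],0,1],[[0,0,-0.6],0,1],[[0,0,-0.4],0,1],[[0,0,0],0,1]]'

```text
t: 21.52
ee_pos: [445.1, -121.2, 160.4]
orientation: [-0.379, 3.115, -0.003]
ft_force: [1.2, 0.0, -1.4]
width: 8.4
grasp_force: 30.0
```

Emit:
move_arm --steps '[[[-0.2,0.4,0],0,1],[[-0.4,0.8,0],0,1],[[-0.4,0.85,0],0,1],[[-0.4,0.85,0],0,1],[[-0.4,0.85,0],0,1],[[-0.4,0.85,0],0,1],[[-0.4,0.85,0],0,1],[[-0.4,0.85,0],0,1],[[-0.4,0.85,0],0,1],[[-0.4,0.85,0],0,1],[[-0.4,0.85,0],0,1],[[-0.4,0.8,0],0,1],[[-0.4,0.8,0],0,1],[[-0.4,0.8,0],0,1],[[-0.4,0.8,0],1,1],[[-0.3,0.4,0],1,1],[[0,0,0],1,1],[[0,0,0],1,1],[[0,0,0],0.9,1],[[0,0,0],0,1]]'

```text
t: 23.18
ee_pos: [516.9, 218.0, 156.5]
orientation: [-0.294, -3.126, 0.001]
ft_force: [0.9, -1.1, -0.4]
width: 9.0
grasp_force: 30.0
```

Run:
```python
from h import *
T=pose();print(T.round(3).tolist(),ctrl.get_obs()['qpos'].round(3),np.degrees(np.arctan2(T[1,0],T[0,0])))
print((T[:3,:3].T@(np.array([516,220.6,112])-T[:3,3])/25).round(3))
d=grab('wrist'); a=d['image'].copy()
c=np.array([535.3,216.7]); x=np.array([np.cos(np.radians(-10.7)),np.sin(np.radians(-10.7))]); y=np.array([-x[1],x[0]])
L=c-20*x
for p in [np.r_[L+6*x,77],np.r_[L-6*x,77],np.r_[L+16*y,77],np.r_[L-16*y,77],np.r_[L-16*x,77],np.r_[L+42*x,90],np.r_[c+88*x+98*y,65],np.r_[c-88*x+98*y,65],np.r_[c-88*x-98*y,65]]:
    u=proj(d,p); print(u.round(1)); cv2.circle(a,tuple(int(round(v)) for v in u),1,(0,255,0),-1)
cv2.imwrite('pics/m1.png',cv2.resize(a[:300],(800,469),interpolation=2)[:,:,::-1])
```

```text
[[-0.982, 0.187, -0.002, 516.948], [0.187, 0.982, -0.001, 218.035], [0.002, -0.001, -1.0, 156.496], [0.0, 0.0, 0.0, 1.0]] [ 0.378  0.387  1.805  0.     0.952 -1.005] 169.23968370390966
[0.053 0.096 1.78 ]
[259.1 199.3]
[259.1 185.6]
[278.  192.5]
[240.2 192.5]
[259.2 174. ]
[259.2 244.5]
[359.2 295.5]
[377.7 109.2]
[140.7 109.6]
```

View pics/m1.png

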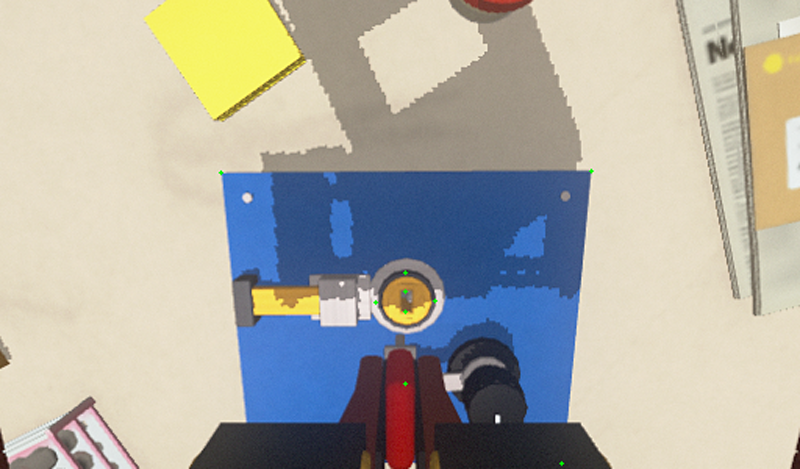

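All the predicted lid corners and the boss fall on the picture, and the slot at (407,301) matches within 1 mm. The cap sits well aside at lower right. Now I hover closer.

Emit:
move_arm --steps '[[[0.05,0.1,0.3],0,1],[[0,0,0.4],0,1],[[0,0,0.4],0,1],[[0,0,0.3],0,1],[[0,0,0],0,1],[[0,0,0],0,1]]'

```text
t: 23.73
ee_pos: [516.8, 219.8, 121.9]
orientation: [-0.291, -3.126, 0.001]
ft_force: [0.3, 0.3, -0.2]
width: 8.8
grasp_force: 30.0
```

```bash
cat > lock.py <<'E'
from h import *
T=pose();print(T[:3,3].round(2),np.degrees(np.arctan2(T[1,0],T[0,0])).round(2),T[:2,2].round(4))
d=grab('wrist','pics/l.png'); h=cv2.cvtColor(d['image'],cv2.COLOR_RGB2HSV)
p=proj(d,[515.9,220.5,77]); print('pred lock',p.round(1))
m=cv2.inRange(h,(13,110,60),(32,255,255)); z=np.zeros_like(m); a,b=int(p[0]),int(p[1]); z[b-30:b+31,a-24:a+25]=m[b-30:b+31,a-24:a+25]
k,l,s,c=cv2.connectedComponentsWithStats(z); i=1+s[1:,4].argmax()
cs,_=cv2.findContours((l==i).astype(np.uint8),0,2); hull=cv2.convexHull(max(cs,key=cv2.contourArea)); e=cv2.fitEllipse(hull)
print(s[i],'ellipse',e,'->',atz(d,e[0],77).round(2))
m=cv2.inRange(h,(0,150,60),(7,255,255))|cv2.inRange(h,(172,150,60),(180,255,255))
k,l,s,c=cv2.connectedComponentsWithStats(m); 
for i in range(1,k):
    if s[i,4]>300: print('red',s[i],c[i].round(1))
print('tcp-axis',[proj(d,(T@np.array([0,0,zz,1]))[:3]).round(1).tolist() for zz in (-50,-20,0,20)])
E
python3 lock.py
```

```text
[516.84 219.85 121.93] 169.38 [-0.0017 -0.0007]
pred lock [257.3 205.8]
[240 188  37  33 879] ellipse ((258.0575866699219, 204.8051300048828), (34.3885383605957, 36.16840744018555), 98.6894302368164) -> [515.2  221.19  77.  ]
red [ 247  224   19   77 1346] [255.9 262.3]
tcp-axis [[257.0, 271.5], [256.8, 244.0], [256.8, 230.2], [256.7, 218.8]]
```

Emit:
move_arm --steps '[[[0.07,0.045,0.2],0,1],[[0,0,0.3],0,1],[[0,0,0.2],0,1],[[0,0,0],0,1],[[0,0,0],0,1]]'

```text
t: 24.2
ee_pos: [515.5, 221.4, 104.9]
orientation: [-0.291, -3.127, 0.001]
ft_force: [-0.8, 0.5, -0.7]
width: 8.9
grasp_force: 30.0
```

```bash
python3 lock.py
```

```text
[515.54 221.43 104.9 ] 169.38 [-0.0009 -0.0004]
pred lock [255.5 215.5]
[237 196  39  34 805] ellipse ((256.1633605957031, 214.1626739501953), (36.42761993408203, 38.58631134033203), 93.21182250976562) -> [514.99 221.16  77.  ]
red [ 246  224   20   77 1345] [255.9 262.3]
tcp-axis [[257.0, 271.5], [256.8, 244.0], [256.8, 230.2], [256.7, 218.8]]
```

Emit:
move_arm --steps '[[[0,0,0.1],0,1],[[0,0,0.1],0,1],[[0,0,0.1],0,1],[[0,0,0.1],0,1],[[0,0,0.1],0,1],[[0,0,0],0,1]]'

```text
t: 24.75
ee_pos: [515.5, 221.4, 92.3]
orientation: [-0.291, -3.127, 0.001]
ft_force: [-0.1, 0.5, -0.9]
width: 9.0
grasp_force: 30.0
```

The tip is 6 mm into the slot with no force. I'll continue through the pins.

Emit:
move_arm --steps '[[[0,0,0.08],0,1],[[0,0,0.08],0,1],[[0,0,0.08],0,1],[[0,0,0.08],0,1],[[0,0,0],0,1]]'

```text
t: 25.17
ee_pos: [515.5, 221.3, 84.3]
orientation: [-0.291, -3.127, 0.001]
ft_force: [-0.1, -1.0, -1.8]
width: 8.7
grasp_force: 30.0
```

Emit:
move_arm --steps '[[[0,0,0.08],0,1],[[0,0,0.08],0,1],[[0,0,0.08],0,1],[[0,0,0.08],0,1],[[0,0,0.08],0,1],[[0,0,0],0,1]]'

```text
t: 25.67
ee_pos: [515.5, 221.3, 74.2]
orientation: [-0.291, -3.127, 0.001]
ft_force: [-0.2, -2.6, -2.2]
width: 8.7
grasp_force: 30.0
```

Emit:
move_arm --steps '[[[0,0,0.06],0,1],[[0,0,0.06],0,1],[[0,0,0],0,1],[[0,0,0],0,1]]'

```text
t: 26.0
ee_pos: [515.6, 221.4, 71.5]
orientation: [-0.291, -3.128, 0.0]
ft_force: [0.4, -3.2, -2.1]
width: 8.8
grasp_force: 30.0
```

```bash
python3 lock.py
```

```text
[515.65 221.45  71.55] 169.37 [-0.0005 -0.0002]
pred lock [255.3 234.3]
[235 212  43  18 389] ellipse ((256.1018371582031, 222.2069549560547), (19.508041381835938, 41.72243881225586), 89.69767761230469) -> [508.38 222.41  77.  ]
red [ 246  224   20   77 1361] [255.8 262.2]
tcp-axis [[257.0, 271.5], [256.8, 244.0], [256.8, 230.2], [256.7, 218.8]]
```

Emit:
move_arm --steps '[[[0,0,0.04],0,1],[[0,0,0.04],0,1],[[0,0,0],0,1],[[0,0,0],0,1]]'

```text
t: 26.38
ee_pos: [515.9, 221.5, 70.8]
orientation: [0.291, 3.128, -0.0]
ft_force: [-3.6, -4.2, 8.7]
width: 8.8
grasp_force: 30.0
```

Contact came at the predicted home height of 71 mm, with 9 N. Now I turn clockwise.

Emit:
move_arm --steps '[[[0,0,0],1,1],[[0,0,0],1,1],[[0,0,0],1,1],[[0,0,0],1,1],[[0,0,0],1,1],[[0,0,0],1,1],[[0,0,0],1,1],[[0,0,0],1,1],[[0,0,0],0,1]]'

```text
t: 27.13
ee_pos: [515.9, 221.9, 70.8]
orientation: [-1.35, -2.837, -0.001]
ft_force: [-3.9, -1.6, 7.5]
width: 8.9
grasp_force: 30.0
```

```bash
python3 -c "
from h import *
o=ctrl.get_obs();T=pose();print(o['moment'],o['ft_force'],np.degrees(np.arctan2(T[1,0],T[0,0])),T[:3,3])"
```

```text
[-0.49779384  0.58178281  0.04725228] [-3.85484121 -1.63398486  7.48290237] 129.11052886079796 [515.8723713  221.94258438  70.75561063]
```

Emit:
move_arm --steps '[[[0,0,0],1,1],[[0,0,0],1,1],[[0,0,0],1,1],[[0,0,0],1,1],[[0,0,0],1,1],[[0,0,0],1,1],[[0,0,0],1,1],[[0,0,0],1,1],[[0,0,0],1,1],[[0,0,0],1,1],[[0,0,0],1,1],[[0,0,0],0,1],[[0,0,0],0,1]]'

```text
t: 28.22
ee_pos: [515.9, 221.9, 70.8]
orientation: [-2.503, -1.898, -0.001]
ft_force: [-3.8, -3.4, 7.9]
width: 8.9
grasp_force: 30.0
```

```bash
cat > chk.py <<'E'
from h import *
o=ctrl.get_obs();T=pose();print(o['moment'],o['ft_force'],np.degrees(np.arctan2(T[1,0],T[0,0])),T[:3,3])
d=grab('wrist','pics/f.png'); h=cv2.cvtColor(d['image'],cv2.COLOR_RGB2HSV)
m=cv2.inRange(h,(0,150,60),(7,255,255))|cv2.inRange(h,(172,150,60),(180,255,255))
k,l,s,c=cv2.connectedComponentsWithStats(m)
for i in range(1,k):
    if s[i,4]>300:
        q=np.argwhere(l==i)[:,::-1].astype(np.float32); print('red',s[i],c[i].round(1),cv2.fitLine(q,2,0,.01,.01).ravel().round(3))
# yellow bolt on lid
s=grab('side','pics/s2.png')
E
python3 chk.py
```

```text
[-0.49954569  0.62501991  0.11136294] [-3.82597692 -3.36423891  7.89244872] 74.35816967876042 [515.9293687  221.87864494  70.77155533]
red [   0  137   26   81 1497] [ 10.2 178.9] [3.30000e-02 9.99000e-01 1.02420e+01 1.78934e+02]
red [ 246  224   20   77 1354] [255.7 262.2] [5.00000e-03 1.00000e+00 2.55731e+02 2.62198e+02]
```

Emit:
move_arm --steps '[[[0,0,0],1,1],[[0,0,0],0,1],[[0,0,0],0,1]]'

```text
t: 28.57
ee_pos: [515.9, 221.9, 70.7]
orientation: [-2.583, -1.788, -0.001]
ft_force: [-3.5, -2.3, 8.7]
width: 8.3
grasp_force: 30.0
```

```bash
python3 chk.py
```

```text
[-0.57922395  0.6526877   0.10276457] [-3.51965663 -2.27885932  8.74190293] 69.36368252942698 [515.89865645 221.85984531  70.74585846]
red [   0  161   28   80 1586] [ 10.9 202.1] [3.40000e-02 9.99000e-01 1.09120e+01 2.02086e+02]
red [ 246  224   20   77 1359] [255.7 262.2] [5.00000e-03 1.00000e+00 2.55748e+02 2.62190e+02]
```

Emit:
move_arm --steps '[[[0,0,0],1,1],[[0,0,0],0,1],[[0,0,0],0,1]]'

```text
t: 28.92
ee_pos: [515.9, 221.8, 70.8]
orientation: [-2.659, -1.673, -0.001]
ft_force: [-2.6, -2.5, 8.2]
width: 8.6
grasp_force: 30.0
```

```bash
python3 chk.py
```

```text
[-0.590394    0.6138203   0.07213171] [-2.5946636  -2.46270794  8.20010446] 64.36031739344729 [515.92771266 221.84937193  70.75862543]
red [   0  183   32   82 1830] [ 12.3 224.3] [2.70000e-02 1.00000e+00 1.23350e+01 2.24281e+02]
red [ 246  224   20   77 1362] [255.7 262.3] [5.00000e-03 1.00000e+00 2.55690e+02 2.62334e+02]
```

Numeric check of the bolt: I'll sample the yellow extent along its line before and after.

Run:
```python
from h import *
c=np.array([535.3,216.7]); a=np.radians(-10.7); x=np.array([np.cos(a),np.sin(a)]); y=np.array([-x[1],x[0]])
def prof(d,im,lab):
    h=cv2.cvtColor(im,cv2.COLOR_RGB2HSV); out=''
    for yy in range(-100,-10,3):
        u=[proj(d,np.r_[c+(-20+o)*x+yy*y,72]).round().astype(int) for o in (-4,-2,0,2,4)]
        ok=[h[v,w] for w,v in u if 0<=w<512 and 0<=v<384]
        br=sum(1 for q in ok if 13<=q[0]<=32 and q[1]>110); out+=str(br)
    print(lab,out)
T=pose(); d=grab('wrist'); M=np.array(d['mount']); prof(d,d['image'],'now ')
rgb=lambda f:cv2.imread(f)[:,:,::-1].copy()
def old(f,pos,rv):
    E=np.eye(4);E[:3,:3]=R.from_rotvec(rv).as_matrix();E[:3,3]=pos;C=E@M; prof(dict(d,xyz=C[:3,3],rotation=C[:3,:3]),rgb(f),f)
old('pics/w2.png',[500.4,185.88,356.85],[3.109,.448,-.002])
old('pics/w3.png',[516.98,220.98,133.6],[-3.109,-.447,-.002])
old('pics/l.png',[515.65,221.45,71.55],[-.291,-3.128,0])
s=grab('side'); prof(s,s['image'],'side now'); prof(s,rgb('pics/side.png'),'side old'); t=grab('top'); prof(t,rgb('pics/top.png'),'top old')
```

```text
now  000001112112222113220000000000
pics/w2.png 000000555555555555000000000000
pics/w3.png 000000002555555551000000200000
pics/l.png 000000555555555555000000000000
side now 000000011100012355555555520000
side old 000555555200012355555555520000
top old 000000555555555554000000000000
```

The side view shows the bolt drawn back. One more nudge will confirm the stop.

Emit:
move_arm --steps '[[[0,0,0],1,1],[[0,0,0],0,1],[[0,0,0],0,1]]'

```text
t: 29.42
ee_pos: [515.9, 221.8, 70.8]
orientation: [-2.729, -1.556, -0.001]
ft_force: [-3.5, -2.3, 8.5]
width: 8.9
grasp_force: 30.0
```

```bash
python3 chk.py; python3 -c "
from h import *
for i in range(6):
    grab('top'); o=ctrl.get_obs(); print(o['moment'][2].round(3),o['grasp_force'])"
```

```text
[-0.55317858  0.62002551  0.0777382 ] [-3.5417866  -2.33998806  8.45613607] 59.364100240357104 [515.92973768 221.82492838  70.75482427]
red [   0  203   37   85 2247] [ 14.7 245.7] [2.90000e-02 1.00000e+00 1.46730e+01 2.45746e+02]
red [ 246  224   20   77 1362] [255.7 262.2] [7.00000e-03 1.00000e+00 2.55737e+02 2.62175e+02]
0.045 30.003637969493866
0.051 30.003517270088196
0.167 30.00355839729309
0.143 30.00356286764145
0.126 30.003646910190582
0.162 30.003616511821747
```

Emit:
move_arm --steps '[[[0,0,0],1,1],[[0,0,0],0,1],[[0,0,0],0,1]]'

```text
t: 30.07
ee_pos: [516.0, 222.0, 70.8]
orientation: [-2.794, -1.436, -0.001]
ft_force: [-2.9, -1.2, 7.8]
width: 8.8
grasp_force: 30.0
```

```bash
cat > mz.py <<'E'
from h import *
v=[]
for i in range(12): d=grab('wrist'); v.append(ctrl.get_obs()['moment'][2])
print('Mz',np.mean(v),np.std(v),ctrl.get_obs()['t'])
h=cv2.cvtColor(d['image'],cv2.COLOR_RGB2HSV); m=cv2.inRange(h,(0,150,60),(7,255,255))|cv2.inRange(h,(172,150,60),(180,255,255))
for r in (226,234,245,260,275,288,298):
    x=np.flatnonzero(m[r,235:280]); print(r,235+x.min(),235+x.max(),end='; ') if len(x) else 0
E
python3 mz.py
```

```text
Mz 0.2585827040434937 0.02424990820791926 30.6667
226 249 262; 234 247 263; 245 246 264; 260 247 265; 275 247 265; 288 247 265; 298 250 262;
```

The torque has jumped from about 0.12 to 0.26 N m, double the spring's, so the plug is on its stop. The key is seated and still gripped, so I'm handing in.

```bash
python3 -c "
from workcell import ctrl
print(ctrl.close_job())"
```

```text
the job is handed in; nothing more can be done
None
```

I handed the job in at about 31 s with every step carried out. The cap is unscrewed and swung about 1.5 rad aside. The red key is fully home, turned clockwise to its stop and still gripped at 30 N. No verdict came back, so whether it passed is unconfirmed.

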